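Open the dial padlock of the reagent box and present it

ROBOT

A 6-joint arm with a two-finger parallel gripper is mounted at the origin on a cart in front of the work surface, level with it; the furniture and walls round the work are solid. World frame = base frame: x ahead of the robot, y to its left, z up, the work surface at z = 0. Lengths are in mm, angles in rad, forces in N, time in s.
With the tool pointing down it reaches from about 350 to 775 mm from the base axis. Payload 7.3 kg.
Tool frame: the origin (TCP) lies midway between the tips of the shut fingers; the grasp point (between the pads) lies 19 mm behind it; z points along the fingers, y is the line along which they close (so a half turn about z gives the same grasp; the last joint's range is limited). The gripper opens to 92 mm and grips with 3 to 60 N. Pads are 19 mm wide; open, the fingers measure 130 mm over their backs; the gripper's body (75 mm by 190 mm) begins 47 mm behind the grasp point.
Start: joints at [-1.473, 0.342, 1.524, -0, 1.275, -0.146], TCP at [126.752, -509.489, 226.741] pointing down, gripper open.
Joint ranges: [-2.53, 2.53], [-0.77, 2.02], [0.04, 2.7], [-1, 4.14], [0.28, 2.66], [-3.11, 3.11]. Speed limits (rad/s): [2.57, 2.57, 3.14, 3.14, 3.14, 3.14].

INTERFACE

Orientations are given as [roll, pitch, yaw] about the fixed x, y, z axes, in that order (R = Rz(yaw) Ry(pitch) Rx(roll)).
In Python, from plant import bot gives the robot as it stands. The module is installed in compiled form; this text tells all that it offers.
- The arm moves only by the shell command python3 -m crank 'ROWS' [OPENING]. ROWS is JSON, a list of rows, each a list of 6 numbers: the shift along the tool's x, y, z in m, then the turn, a rotation vector about the tool's x, y, z in rad. In form: [[dx, dy, dz, wx, wy, wz], ...]. A call has 1 to 5 rows; each row shifts and turns the commanded pose from where the row before left it, along the tool's axes as they then stand; what a row does not reach is not made up. A row lasts 1/8 s, in which the tool goes at most 62.5 mm and 10.7 degrees, less where a joint would pass 70% of its speed; a pose out of reach is approached as far as the arm can. A call is refused whole if a number of a shift passes 0.0625 or a number of a turn 0.188, either way. A call with a gripper value outside its range is refused whole. OPENING is the opening in per cent of the stroke, from 0 (shut) to 100 (fully open), set as the call begins (- or left out, the last holds). The fingers move at their own pace and stop on an object; the grip force is fixed at half the most. Time passes only in rows, so rows that do not move let the fingers close. It gives the time, the measured TCP pose, the force, the opening and the grip force at its end, in the units of the state.
- bot.get_obs(): the state, without advancing time (a new reading comes with each control period).
- bot.capture(name): name is "scene" or "side" or "wrist"; returns a dict with "color" (480x640x3 uint8, blue, green, red), "fov_y" (degrees; the focal length in pixels is half the picture's height over the tangent of half this angle, whatever the lens; pixels are square), "cx", "cy" (the principal point, pixels), "extrinsics" (4x4, takes a point from world to camera coordinates); the wrist camera has in their place "tool_from_camera" (4x4, takes a point from camera to tool coordinates, whose origin is the TCP and whose axes are the flange's). Camera axes: x right, y up, looking along -z (the intrinsics and any distortion apply to the point x, -y, -z); pixel columns grow to the right and rows downward; lengths in mm; the calibration is good to about 2 mm. A picture is of the moment at which its call begins: read the wrist's pose just before it. There is no depth.
- bot.close_job(): hands the job in; it is judged then, once.
The state is a dict: "time": time; "joint_positions": joint angles; "dq": joint speeds; "tau": joint torques, N m; "tool_pos": TCP position; "tcp_rot": TCP orientation; "contact_force": force on the tool from outside, world axes, zero at the start; "moment": the same for the moment, N m; "grip_width": finger opening in mm; "finger_force": force on a finger pad.
Only numpy, scipy, OpenCV 4.12 (cv2) and the standard library are available. Lean on these libraries where they do the work, as an engineer would, in place of code of your own. Each camera call takes 0.05 s, during which the arm holds its last target. There are 200 camera calls.

TASK

The blue steel reagent box is locked with a dial padlock that lies on the box with its shackle through the staple. Turn the dial, click by click, until its red mark clicks in at the red index line on the case by the shackle, pull the shackle fully out of the case and so out of the staple, then lift the open lock off the box and present it: the program finishes while the gripper holds the lock up still, still open, the whole lock at least 10 cm above the top of the box. Do not disturb the bottle, the vial and the goggles.

Things in the scene. Friction and masses are not known exactly. Their poses are not given: they have to be found in the camera images.
- reagent_box: Blue steel box, 224 x 286 x 75 mm (its x, y, z), fixed to the worktop. Origin: centre of its underside; x from its front (near the robot) to the rear lid hinge, y along it, z up. Front half: flat deck, top 70 mm above the worktop, with a flat 3 mm hasp leaf and the lock. Rear half: lid, top 74 mm; a flat bail handle on it rises to 90 mm. With the shackle drawn the lock lifts straight up.
- staple (a point): Middle of the eye of the 5 mm round-bar staple that stands on the deck, 29 mm from the middle of the lock case towards the bow; axes as the box's. Eye 13 mm wide; posts 9 mm either side along the box's x; top 31 mm above the deck. The toe leg of the shackle, the front one of the two, passes through it. While the shackle is pulled, the case butts against the staple and cannot follow.
- lock: The loose padlock, 0.2 to 0.33 kg: square steel case 50 x 50 x 26 mm lying on its back, dial up, with U-shaped shackle. Origin: centre of the case's underside; x from the case to the bow of the shackle (about the box's own +y), z up out of the dial face. The case lies on a 6 mm rubber rest on the deck, with a steel guard, 14 mm above the deck, 1.5 mm clear on the three sides away from the bow.
- lock_case (a point): Middle of the lock case, 13 mm above its underside; axes as the lock's.
- dial_knob (a point): Point on the dial's axis half-way up its round ribbed black knob (22 mm diameter, from 7.5 mm below to 7.5 mm above this point). Under the knob is the dial disc, 36 mm diameter; the case's top face lies 12.5 mm below this point. x points along the red mark on the disc and the knob's top; z is the axis. It turns with the dial.
- dial (a joint): Dial angle, rad, growing anticlockwise from above; starts between 0.9 and 5.4, turns either way (-1.5 to 7.8). At 0, and again at 6.283, the red mark is at the red index line on the case by the shackle; only there (within about 0.08) can the shackle be drawn. Clicks at multiples of 0.524 (12 a turn); let go, the dial snaps into the nearest. About 0.1 N m turns it over a click: grip firmly.
- shackle (a joint): How far the shackle is drawn out of the case, m: 0 shut, 0.024 fully out (stop). Locked, it gives at most 3 mm. Unlocked, it slides against a steady friction of about 2.5 N, with no spring. Its toe is clear of the case at 0.008 and clear of the staple at 0.016.
- shackle_grip (a point): Point midway between the two straight shackle legs, at mid-height of the bar, 19 mm above the deck: the place to grip across both legs. Moves with the shackle; x to the bow, y across the legs. Legs: 8 mm round steel bar, 30 mm between centres, 38 mm over all. The bow's outside ends 21 mm from this point; shut, the staple is 22 mm from it on the case side.
- reagent_bottle: Loose clear reagent bottle with stopper, 70 x 70 x 150 mm, standing by the box; bystander. Origin: centre of its underside.
- black_vial: Loose black lidded vial, 31 mm diameter, 49 mm high; bystander. Origin: centre of its underside.
- goggles: Loose safety spectacles with blue temples, 157 x 140 x 45 mm, lying on the worktop; bystander. Origin: centre of their underside.
Mind the look-alikes: they are no part of the job. What is shaped like the lock but orange is not meant.

How it is judged (in metres and radians):
On the way, in this order (a step that is already met when the one before it is completed fails the run):
1. the dial's red mark has clicked in at the index, the shackle still shut (value of joint shackle below 0.006 m and (value of joint dial between -0.12 and 0.12 rad or value of joint dial between 6.163 and 6.403 rad)), for 0.2 s.
2. the shackle is pulled out while the case still lies on the box (value of joint shackle above 0.018 m and z of lock_case in the frame of reagent_box below 0.12 m), for 0.1 s.
At the end, for the whole second after the job is handed in: The gripper holds the lock (finger force on it over 1 N) with the shackle drawn at least 18 of its 24 mm, the middle of the case and the shackle grip point both more than 0.18 m above the worktop, the lock touching nothing of the box and moving slower than 0.03 m/s (value of joint shackle above 0.018 m and height (world z) of each of lock_case, shackle_grip above 0.18 m and contact force between lock and the fingers above 1 N and contact force between lock and reagent_box below 0.05 N and linear speed of lock below 0.03 m/s); the arm keeps its last pose, push and grip.
It fails at once if the reagent bottle is shifted by 3 cm or tipped (distance of reagent_bottle from where it was at the start of the episode above 0.03 m or angle between reagent_bottle's own z axis and vertical above 0.4 rad).
It fails at once if the black vial is shifted by 3 cm or tipped (distance of black_vial from where it was at the start of the episode above 0.03 m or angle between black_vial's own z axis and vertical above 0.4 rad).
It fails at once if the goggles are shifted by 3 cm (distance of goggles from where it was at the start of the episode above 0.03 m).
It also fails if it takes over 64 s, if anything falls off the work surface, if the arm or the gripper's body presses on something with over 40 N, if the wrist force passes 120 N, or if a joint passes its speed limit or range.

## Working session

There is one attempt and no reset: what is moved stays moved. The work goes in short steps, Python scripts to look and compute and a shell command to move; the robot and the scene stay as the last step left them, time stands still between calls to the robot, and variables do not carry over. Pictures are saved under pics/ and viewed, at most 10 in all, crops included, and the job is handed in when it is done.

```bash
mkdir -p pics
cat > h.py <<'E'
import numpy as np,cv2
from plant import bot
from scipy.spatial.transform import Rotation as R
def K(c):
    f=240/np.tan(np.radians(c["fov_y"])/2); return f,c["cx"],c["cy"]
def c2w(c,o=None):
    if "extrinsics" in c: return np.linalg.inv(np.array(c["extrinsics"]))
    T=np.eye(4);T[:3,:3]=R.from_euler('xyz',o["tcp_rot"]).as_matrix();T[:3,3]=o["tool_pos"]
    return T@np.array(c["tool_from_camera"])
def ray(c,u,v,o=None):
    f,cx,cy=K(c);T=c2w(c,o);d=T[:3,:3]@np.array([(u-cx)/f,-(v-cy)/f,-1.]);return T[:3,3],d
def onz(c,u,v,z,o=None):
    p,d=ray(c,u,v,o);return p+d*(z-p[2])/d[2]
def proj(c,P,o=None):
    f,cx,cy=K(c);q=np.linalg.inv(c2w(c,o))@np.append(P,1);return cx-f*q[0]/q[2],cy+f*q[1]/q[2]
E
python3 - <<'E'
from h import *
o=bot.get_obs();print(o)
for n in("scene","side","wrist"):
    c=bot.capture(n);cv2.imwrite(f"pics/{n}0.png",c["color"]);print(n,[ (k,v) for k,v in c.items() if k!="color"])
E
```

```text
{'time': 0.0, 'joint_positions': array([-1.47301205e+00,  3.42726349e-01,  1.52502522e+00,  1.48972632e-05,
        1.27538016e+00, -1.45988990e-01]), 'dq': array([-0.00034339,  0.00060591, -0.00021877,  0.00077107, -0.00042489,
        0.00132801]), 'tau': array([-1.04150106e-04, -4.31242418e+01, -2.44215882e+01,  7.18101813e-02,
        5.59618778e-02, -1.05017259e-04]), 'tool_pos': array([ 126.70887288, -509.06273389,  226.04021252]), 'tcp_rot': array([-3.14007203e+00, -2.37983818e-04,  2.43768739e-01]), 'contact_force': array([ 0.61422297,  0.22335073, -0.45279572]), 'moment': array([-0.01623651, -0.0356401 ,  0.05998459]), 'finger_force': 0.0, 'grip_width': 91.962267231642}
scene [('fov_y', 45.767107786631996), ('cx', 321.40922843130085), ('cy', 250.33192760378023), ('extrinsics', array([[-7.77224924e-01, -6.29222701e-01, -4.57988743e-04,
         5.34517427e+02],
       [ 2.62944570e-01, -3.25454004e-01,  9.08261991e-01,
        -1.86348285e+02],
       [-5.71648117e-01,  7.05803431e-01,  4.18401656e-01,
        -9.00379811e+02],
       [ 0.00000000e+00,  0.00000000e+00,  0.000
[... 244 characters left out ...]
312201e-01,  5.06397021e-01,  8.50808171e-01,
        -2.37780789e+02],
       [-2.57869431e-01, -8.10962403e-01,  5.25207900e-01,
        -6.79565388e+02],
       [ 0.00000000e+00,  0.00000000e+00,  0.00000000e+00,
         1.00000000e+00]]))]
wrist [('fov_y', 60.71651126750869), ('cx', 312.9827994638825), ('cy', 239.05386248424395), ('tool_from_camera', array([[ 4.38401593e-04,  9.53598147e-01,  3.01082017e-01,
         8.26703772e+01],
       [ 9.99999405e-01, -7.18811699e-04,  8.20561038e-04,
        -2.69208311e-01],
       [ 9.98906763e-04,  3.01081478e-01, -9.53597895e-01,
        -1.58220957e+02],
       [ 0.00000000e+00,  0.00000000e+00,  0.00000000e+00,
         1.00000000e+00]]))]
```

View pics/scene0.png

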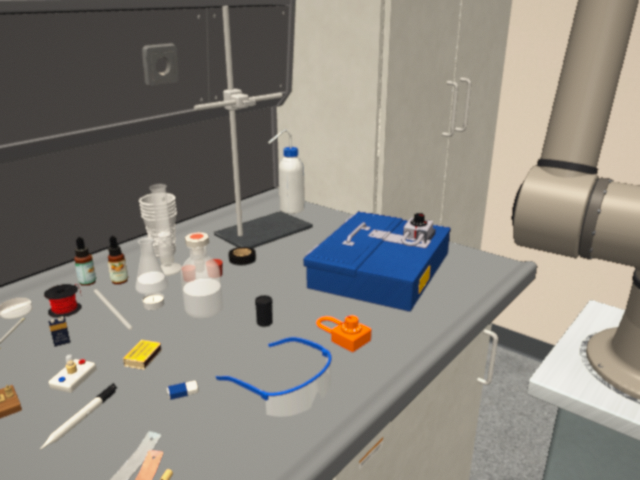

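View pics/side0.png

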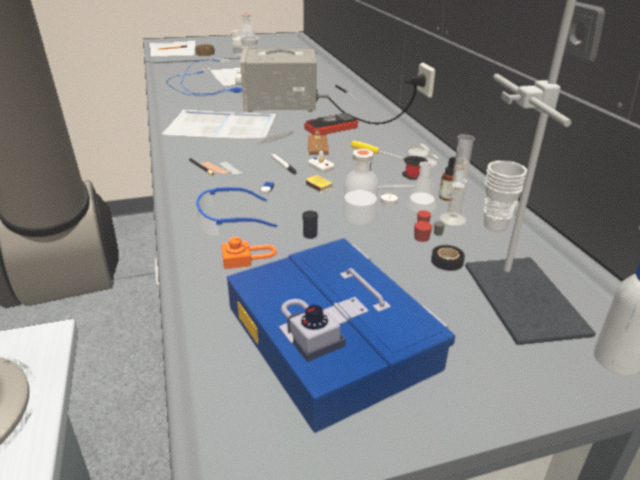

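Candidates for the lock: the orange one at scene (350,332) / side (240,252), and the grey steel one on the blue box at scene (418,230) / side (313,325). The grey one fits: it is steel, has a black dial, and sits on the box with its shackle through the staple. I'll confirm it in an enlarged crop and triangulate it.

Run:
```python
from h import *
s=bot.capture("side");w=bot.capture("scene")
a=cv2.resize(s["color"][280:370,260:360],None,fx=5,fy=5,interpolation=cv2.INTER_CUBIC)
b=cv2.resize(w["color"][205:265,390:450],None,fx=5,fy=5,interpolation=cv2.INTER_CUBIC)
b=cv2.copyMakeBorder(b,0,150,0,0,cv2.BORDER_CONSTANT)
cv2.imwrite("pics/crop1.png",np.hstack([a,b]))
def tri(us,uw):
    p,d=ray(s,*us);q,e=ray(w,*uw);d/=np.linalg.norm(d);e/=np.linalg.norm(e)
    t=np.linalg.lstsq(np.c_[d,-e],q-p,rcond=None)[0];return (p+d*t[0]+q+e*t[1])/2,np.linalg.norm(p+d*t[0]-q-e*t[1])
print("knob",tri((314,316),(419,219)))
for n,p in dict(c1=(229,279),c2=(346,241),c3=(450,337),c4=(319,405)).items():print(n,onz(s,*p,72))
for n,p in dict(bottle=(361,212),vial=(310,233)).items():print(n,onz(s,*p,0))
```

```text
knob (array([481.62310486, -67.42393508, 112.37123881]), np.float64(1.6984877999233725))
c1 [391.77072241  95.95048065  72.        ]
c2 [601.0641137 150.2471598  72.       ]
c3 [ 658.60228248 -114.68604178   72.        ]
c4 [ 456.3970637 -174.9679496   72.       ]
bottle [709.17004694 357.12307569   0.        ]
vial [579.63080722 303.64349208   0.        ]
```

View pics/crop1.png

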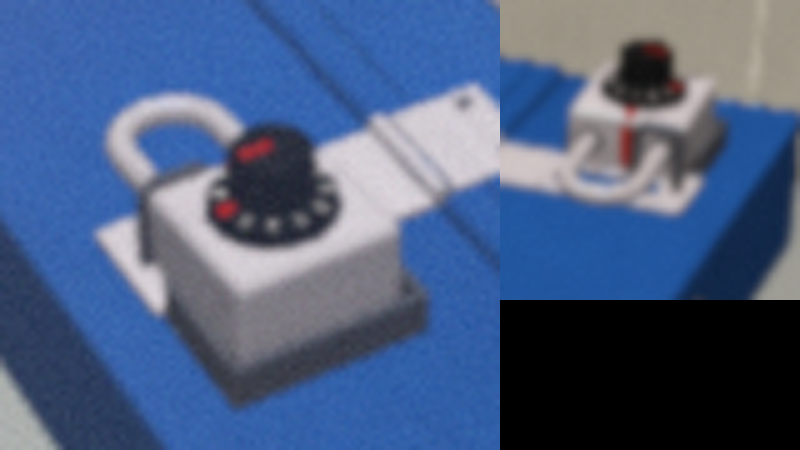

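The crop confirms the grey steel padlock. In the side crop, its knob is at (275,190) and the red mark is on the disc's left side at (225,210). In the scene crop, the red index line is at (628,135) towards the bow. Moving above it now.

```bash
python3 -m crank '[[0.045,-0.034,0,0,0,0],[0.045,-0.034,0,0,0,0],[0.045,-0.034,0,0,0,0],[0.045,-0.034,0,0,0,0],[0.045,-0.034,0,0,0,0]]' 100
python3 -m crank '[[0.045,-0.034,0,0,0,0],[0.045,-0.034,0,0,0,0],[0.045,-0.034,0,0,0,0],[0.045,-0.034,0,0,0,0],[0.045,-0.034,0,0,0,0]]'
python3 -m crank '[[0,0,0,0,0,0],[0,0,0,0,0,0]]'
python3 - <<'E'
from h import *
o=bot.get_obs();c=bot.capture("wrist");print(o["tool_pos"],o["tcp_rot"],o["joint_positions"]);print(proj(c,[481.6,-67.4,112],o))
cv2.imwrite("pics/w1.png",c["color"])
E
```

```text
time: 0.88
tool_pos: [304.9, -288.7, 226.8]
tcp_rot: [3.141, -0.0, 0.243]
contact_force: [1.5, -0.8, -0.3]
grip_width: 91.9
finger_force: 0.0
time: 1.5
tool_pos: [482.4, -69.3, 226.8]
tcp_rot: [3.141, -0.0, 0.244]
contact_force: [0.8, -1.2, 1.5]
grip_width: 91.9
finger_force: 0.0
time: 1.75
tool_pos: [481.0, -70.9, 226.4]
tcp_rot: [3.142, 0.001, 0.245]
contact_force: [0.6, 0.2, -0.4]
grip_width: 92.1
finger_force: 0.0
[481.03215589 -70.92254427 226.41612476] [3.14156610e+00 9.45265299e-04 2.44649351e-01] [-3.03822523e-01  2.71892167e-01  1.62602806e+00 -5.44228167e-04
  1.24446524e+00  1.02249911e+00]
(np.float64(308.98018381478875), np.float64(232.28939902191652))
```

View pics/w1.png

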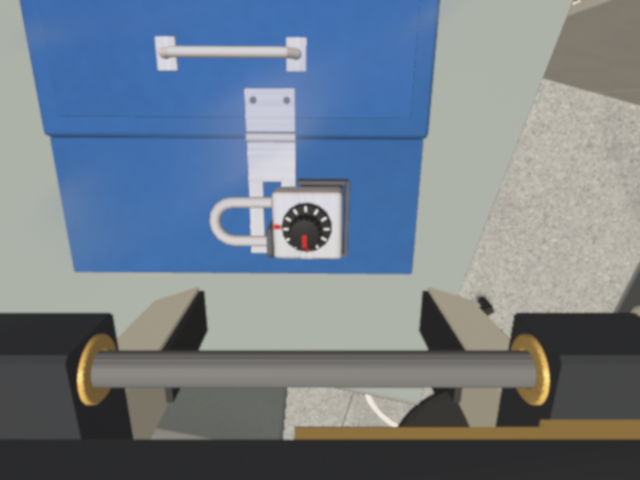

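The wrist view shows the dial disc centred near (307,228). The index is on the left at (277,227), and the mark points down to about (304,243). The dial is therefore about 3 clicks anticlockwise of the index, so I turn it clockwise by about 1.57. First I'll refine the position.

```bash
cat > m.py <<'E'
from h import *
def look():
    o=bot.get_obs();c=bot.capture("wrist");im=c["color"].astype(int)
    def world(u,v,z):return onz(c,u,v,z,o)
    u0,v0=map(int,proj(c,[481.6,-67.4,112],o));s=60
    y0=max(0,v0-s);x0=max(0,u0-s);cr=im[y0:v0+s,x0:u0+s]
    mx=cr.max(2);red=(cr[:,:,2]>110)&(cr[:,:,1]<80)&(cr[:,:,0]<90)
    dark=((mx<60)|red).astype(np.uint8)
    n,l,st,ce=cv2.connectedComponentsWithStats(dark)
    for i in range(1,n):
        if st[i,4]>80:print("dark",st[i]+[x0,y0,0,0,0],ce[i]+[x0,y0],world(*(ce[i]+[x0,y0]),114))
    n,l,st,ce=cv2.connectedComponentsWithStats(red.astype(np.uint8))
    for i in range(1,n):
        if st[i,4]>4:print("red",st[i]+[x0,y0,0,0,0],ce[i]+[x0,y0],world(*(ce[i]+[x0,y0]),122)[:2],world(*(ce[i]+[x0,y0]),107)[:2])
    return c,o
E
python3 - <<'E'
from m import *
c,o=look()
a=cv2.resize(c["color"][160:290,190:370],None,fx=4.4,fy=4.4,interpolation=cv2.INTER_CUBIC);cv2.imwrite("pics/w1c.png",a)
for p in ((229,189),(229,270),):pass
E
```

```text
dark [288 213  37  36 415] [309.49879518 227.2       ] [485.56437443 -67.31438415 114.        ]
dark [286 230  14  18  89] [293.33707865 238.87640449] [474.6921962  -58.45622144 114.        ]
dark [300 234   9  16  91] [303.54945055 241.64835165] [474.43982266 -65.79672835 114.        ]
red [300 234   9  16  91] [303.54945055 241.64835165] [477.00052189 -65.36658072] [472.19921083 -66.17310752]
```

View pics/w1c.png

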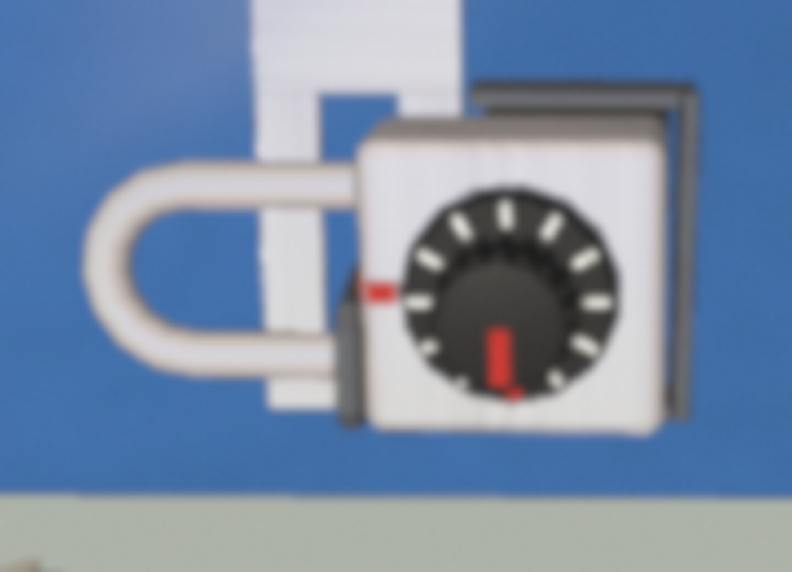

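The crop shows the mark pointing straight down, opposite the 12 o'clock tick, with the index at 9 o'clock. That confirms +1.57 rad. Now converting the pixels to positions.

Run:
```python
from m import *
o=bot.get_obs();c=bot.capture("wrist")
def P(a,b,z):return onz(c,190+a/4.4,160+b/4.4,z,o)
t=o["tool_pos"];Rm=R.from_euler('xyz',o["tcp_rot"]).as_matrix()
for n,p in dict(disc=P(511,293,106),knobtop=P(503,322,122),legA=P(230,185,89),legB=P(230,355,89),bowout=P(86,265,89),caseL=P(357,290,102),caseR=P(666,290,102),caseT=P(511,141,102),caseB=P(511,432,102),tl=P(357,143,102),tr=P(664,141,102)).items():
    print(n,p.round(1),(Rm.T@(p-t)).round(1))
```

```text
disc [483.2 -65.7 106. ] [  3.8  -5.4 120.7]
knobtop [482.9 -64.8 122. ] [  3.8  -6.3 104.7]
legA [485.4 -16.5  89. ] [ 17.8 -52.6 137.7]
legB [456.  -22.2  89. ] [-12.1 -54.1 137.7]
bowout [465.9   4.6  89. ] [  3.9 -77.8 137.7]
caseL [476.5 -41.4 102. ] [  3.2 -30.5 124.7]
caseR [488.6 -90.3 102. ] [  3.2  19.8 124.7]
caseT [506.4 -60.  102. ] [ 27.8  -5.3 124.7]
caseB [458.6 -71.6 102. ] [-21.4  -5.5 124.7]
tl [500.2 -36.3 102. ] [ 27.5 -29.8 124.7]
tr [512.3 -83.6 102. ] [ 27.8  19.  124.7]
```

```bash
python3 -m crank '[[0.004,-0.006,0.04,0,0,0],[0,0,0.04,0,0,0],[0,0,0.025,0,0,0],[0,0,0,0,0,0],[0,0,0,0,0,0]]' 45
python3 - <<'E'
from m import *
o=bot.get_obs();c=bot.capture("wrist");cv2.imwrite("pics/w2.png",c["color"]);print(o["tool_pos"],o["grip_width"])
E
```

```text
time: 2.52
tool_pos: [484.3, -65.0, 122.9]
tcp_rot: [3.141, -0.002, 0.243]
contact_force: [0.2, 0.5, -0.0]
grip_width: 46.2
finger_force: 0.0
[484.33560885 -64.96713266 122.853174  ] 46.20397735294167
```

View pics/w2.png

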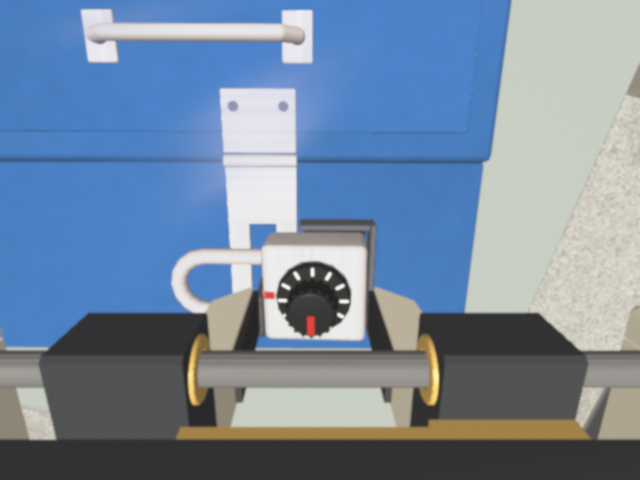

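The knob (310,314) is centred between the fingers. Checking its x, then descending and gripping.

```bash
python3 - <<'E'
from m import *
o=bot.get_obs();c=bot.capture("wrist")
Rm=R.from_euler('xyz',o["tcp_rot"]).as_matrix()
print(Rm.T@(onz(c,310.5,314,122,o)-o["tool_pos"]),Rm.T@(onz(c,314,298,106,o)-o["tool_pos"]))
E
python3 -m crank '[[0,0,0.014,0,0,0],[0,0,0,0,0,0]]' 45
python3 -m crank '[[0,0,0,0,0,0],[0,0,0,0,0,0],[0,0,0,0,0,0]]' 0
```

```text
[-1.63984217 -1.46624966  1.0947141 ] [-1.7368521   0.07024614 17.09670388]
time: 2.88
tool_pos: [483.1, -63.9, 106.8]
tcp_rot: [-3.141, 0.002, 0.244]
contact_force: [-0.2, -0.2, -0.4]
grip_width: 41.2
finger_force: 0.0
time: 3.25
tool_pos: [484.8, -64.7, 108.4]
tcp_rot: [3.14, -0.002, 0.244]
contact_force: [1.5, -1.7, 3.0]
grip_width: 19.9
finger_force: 30.0
```

```bash
python3 -m crank '[[0,0,0,0,0,0],[-0.0016,0,0,0,0,0]]' 40
python3 -m crank '[[0,0,0,0,0,0],[0,0,0,0,0,0],[0,0,0,0,0,0]]' 0
python3 -m crank '[[0,0,0,0,0,0.175],[0,0,0,0,0,0.175],[0,0,0,0,0,0.175]]'
```

```text
time: 3.5
tool_pos: [481.7, -64.1, 107.5]
tcp_rot: [-3.141, 0.001, 0.244]
contact_force: [0.5, 0.6, 0.5]
grip_width: 34.6
finger_force: 0.1
time: 3.88
tool_pos: [482.7, -65.3, 108.4]
tcp_rot: [3.14, -0.001, 0.244]
contact_force: [-1.3, -3.5, 6.2]
grip_width: 20.2
finger_force: 30.0
time: 4.25
tool_pos: [483.6, -65.8, 108.4]
tcp_rot: [3.14, -0.004, -0.287]
contact_force: [2.0, -5.6, 3.2]
grip_width: 20.5
finger_force: 30.0
```

```bash
python3 -m crank '[[0,0,0,0,0,0.175],[0,0,0,0,0,0.175],[0,0,0,0,0,0.175]]'
python3 -m crank '[[0,0,0,0,0,0.175],[0,0,0,0,0,0.175],[0,0,0,0,0,0.175],[0,0,0,0,0,0]]'
python3 - <<'E'
from m import *
o=bot.get_obs();c=bot.capture("wrist");cv2.imwrite("pics/w3.png",c["color"]);print(o["tool_pos"],o["tcp_rot"],o["moment"],o["joint_positions"][5])
s=bot.capture("side");cv2.imwrite("pics/s3.png",cv2.resize(s["color"][270:370,250:380],None,fx=6,fy=6,interpolation=cv2.INTER_CUBIC))
E
```

```text
time: 4.62
tool_pos: [483.4, -66.1, 108.5]
tcp_rot: [-3.142, -0.004, -0.812]
contact_force: [1.3, -6.5, 3.8]
grip_width: 20.6
finger_force: 30.6
time: 5.12
tool_pos: [483.1, -65.8, 108.7]
tcp_rot: [-3.14, -0.003, -1.333]
contact_force: [-0.9, -5.9, 8.4]
grip_width: 20.6
finger_force: 31.8
[483.11431143 -65.84043542 108.71531592] [-3.13977543e+00 -3.06965395e-03 -1.33301014e+00] [-1.01218427  0.05114986 -0.04975517] 2.6134215315550917
```

View pics/w3.png

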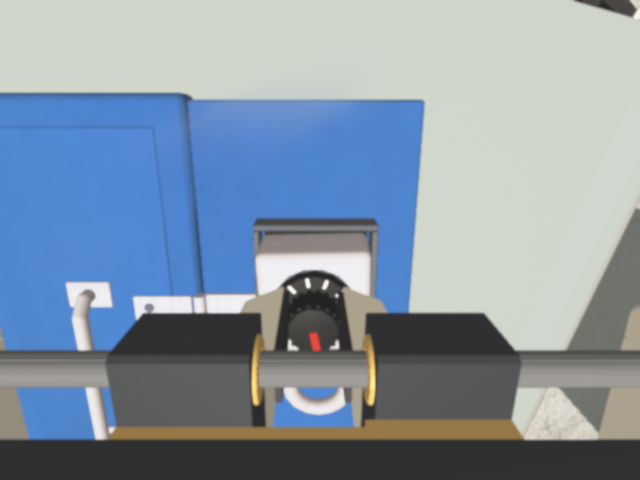

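The mark leans slightly right of the bow direction, from (312,333) to (318,350), so it still lags by about 0.25 rad because of slip. Turning a bit further, then releasing and looking.

```bash
python3 -m crank '[[0,0,0,0,0,0.13],[0,0,0,0,0,0.12],[0,0,0,0,0,0]]'
python3 -m crank '[[0,0,0,0,0,0],[0,0,0,0,0,0],[0,0,-0.04,0,0,0],[0,0,-0.04,0,0,-0.125],[0,0,0,0,0,-0.125]]' 60
python3 - <<'E'
from m import *
o=bot.get_obs();c=bot.capture("wrist");print(o["tool_pos"],o["tcp_rot"])
u,v=map(int,proj(c,[482,-55,105],o));print(u,v)
cr=c["color"][max(0,v-65):v+65,u-80:u+80];cv2.imwrite("pics/w4.png",cv2.resize(cr,None,fx=4.4,fy=4.4,interpolation=cv2.INTER_CUBIC));print(u-80,max(0,v-65))
E
```

```text
time: 5.6
tool_pos: [483.0, -66.1, 108.8]
tcp_rot: [-3.139, -0.003, -1.582]
contact_force: [-2.0, -6.6, 7.5]
grip_width: 20.8
finger_force: 30.0
time: 6.22
tool_pos: [483.7, -64.5, 190.3]
tcp_rot: [-3.137, -0.002, -1.327]
contact_force: [-0.5, -1.0, -0.4]
grip_width: 54.6
finger_force: 0.0
[483.74805627 -64.52867209 190.30331583] [-3.13677750e+00 -2.36395346e-03 -1.32678057e+00]
313 260
233 195
```

View pics/w4.png

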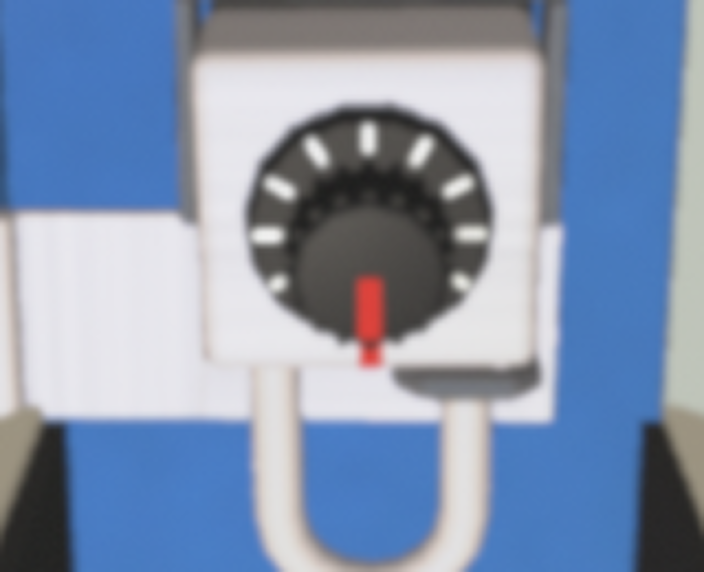

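The mark has clicked in exactly at the index. Both shackle legs are visible, at crop x 278 and 466. Next I'll work out the grip point.

```bash
python3 - <<'E'
from m import *
o=bot.get_obs();c=bot.capture("wrist")
Rm=R.from_euler('xyz',o["tcp_rot"]).as_matrix()
f=lambda p:(Rm.T@(p-o["tool_pos"])).round(1)
print(f(onz(c,233+278/4.4,195+480/4.4,89,o)),f(onz(c,233+466/4.4,195+480/4.4,89,o)))
print("knobtop",f(onz(c,233+370/4.4,195+274/4.4,122,o)),"disc",f(onz(c,233+370/4.4,195+228/4.4,106,o)))
print("grip",f(np.array([470,-15.8,89])))
E
python3 -m crank '[[-0.025,0,0,0,0,0],[-0.025,0,0,0,0,0],[0,0,0.03,0,0,0],[0,0,0.03,0,0,0],[0,0,0,0,0,0]]' 60
```

```text
[-47.7 -12.4  99.8] [-47.6  17.3  99.7]
knobtop [-0.9  1.7 66.8] disc [ 0.2  1.8 82.8]
grip [-50.2   0.7  99.8]
time: 6.95
tool_pos: [468.4, -15.3, 125.4]
tcp_rot: [3.136, 0.003, -1.333]
contact_force: [0.5, -0.1, -0.7]
grip_width: 54.9
finger_force: 0.0
```

```bash
python3 -m crank '[[-0.001,0.002,0.02,0,0,0],[0,0,0.02,0,0,0],[0,0,0.007,0,0,0],[0,0,0,0,0,0]]' 60
python3 -m crank '[[0,0,0,0,0,0],[0,0,0,0,0,0],[0,0,0,0,0,0]]' 0
```

```text
time: 7.45
tool_pos: [468.4, -15.5, 81.1]
tcp_rot: [3.142, -0.0, -1.332]
contact_force: [0.0, 0.3, 0.3]
grip_width: 55.1
finger_force: 0.0
time: 7.82
tool_pos: [468.6, -15.5, 81.1]
tcp_rot: [-3.141, -0.001, -1.331]
contact_force: [0.5, 0.2, 0.8]
grip_width: 36.6
finger_force: 30.0
```

Gripped across both legs. Now pulling.

```bash
python3 -m crank '[[-0.004,0,0,0,0,0],[-0.005,0,0,0,0,0],[-0.005,0,0,0,0,0],[0,0,0,0,0,0]]'
python3 -m crank '[[-0.005,0,0,0,0,0],[-0.004,0,0,0,0,0],[0,0,0,0,0,0]]'
python3 -m crank '[[-0.002,0,0,0,0,0],[0,0,0,0,0,0]]'
```

```text
time: 8.32
tool_pos: [464.6, -1.1, 80.6]
tcp_rot: [3.141, 0.001, -1.331]
contact_force: [0.7, 1.2, -0.3]
grip_width: 36.9
finger_force: 30.0
time: 8.7
tool_pos: [462.4, 7.4, 80.6]
tcp_rot: [3.141, 0.001, -1.331]
contact_force: [-0.4, 0.3, -0.5]
grip_width: 37.2
finger_force: 30.0
time: 8.95
tool_pos: [462.3, 8.2, 80.8]
tcp_rot: [3.141, -0.001, -1.331]
contact_force: [0.3, -5.0, -0.6]
grip_width: 36.6
finger_force: 30.0
```

```bash
python3 -m crank '[[0,0,0,0,0,0],[0,0,0,0,0,0],[0,0,-0.05,0,0,0],[0,0,-0.06,0,0,0],[0,0,0,0,0,0]]' 80
python3 -m crank '[[0.04,0,0,0,0,0],[0.034,0,0,0,0,0],[0,0,0,0,0,0]]' 80
python3 - <<'E'
from m import *
o=bot.get_obs();c=bot.capture("wrist");print(o["tool_pos"],o["tcp_rot"])
u,v=map(int,proj(c,[480,-45,105],o))
cr=c["color"][max(0,v-65):v+65,u-80:u+80];cv2.imwrite("pics/w5.png",cv2.resize(cr,None,fx=4.4,fy=4.4,interpolation=cv2.INTER_CUBIC));print(u-80,max(0,v-65))
E
```

```text
time: 9.57
tool_pos: [464.8, 8.8, 194.9]
tcp_rot: [-3.133, -0.003, -1.331]
contact_force: [0.1, 0.9, -0.8]
grip_width: 73.1
finger_force: 0.0
time: 9.95
tool_pos: [479.7, -64.4, 189.5]
tcp_rot: [3.14, 0.001, -1.334]
contact_force: [0.0, 0.4, -0.4]
grip_width: 73.7
finger_force: 0.0
[479.68469361 -64.42564192 189.52781156] [ 3.14021094e+00  7.30353209e-04 -1.33389220e+00]
226 208
```

View pics/w5.png

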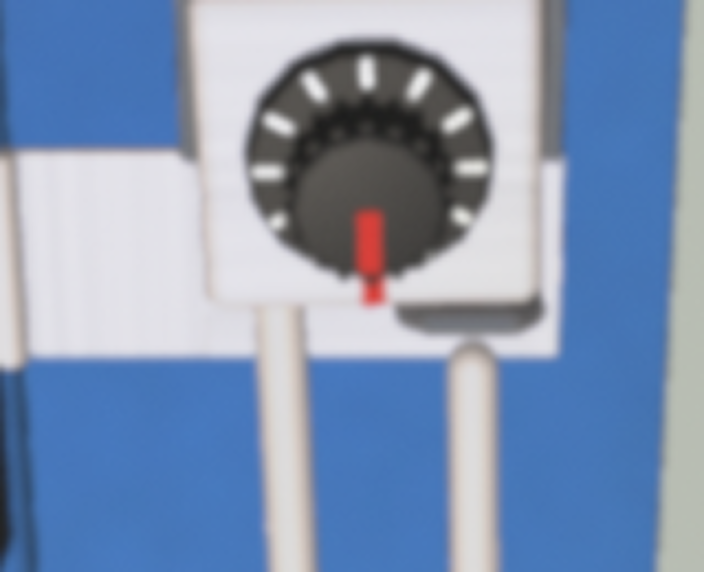

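The shackle is drawn, with its toe end at (473,345) just clear of the staple. Centring on the case by its disc at (370,165).

```bash
python3 - <<'E'
from m import *
o=bot.get_obs();c=bot.capture("wrist")
Rm=R.from_euler('xyz',o["tcp_rot"]).as_matrix()
f=lambda p:(Rm.T@(p-o["tool_pos"])).round(1)
print(o["tool_pos"],f(onz(c,226+370/4.4,208+163/4.4,106,o)),f(onz(c,226+370/4.4,208+208/4.4,122,o)))
E
python3 -m crank '[[0,0,0.03,0,0,0],[0,0,0.03,0,0,0],[0,0,0,0,0,0],[0,0,0,0,0,0]]' 80
```

```text
[479.26238388 -63.30270433 189.54532078] [ 1.1 -2.6 83.5] [ 0.1 -2.4 67.5]
time: 10.55
tool_pos: [480.2, -62.6, 131.5]
tcp_rot: [-3.141, -0.0, -1.33]
contact_force: [1.0, 0.4, 0.1]
grip_width: 73.3
finger_force: 0.0
```

```bash
python3 -m crank '[[0.001,-0.0025,0.02,0,0,0],[0,0,0.022,0,0,0],[0,0,0,0,0,0]]' 80
python3 -m crank '[[0,0,0,0,0,0],[0,0,0,0,0,0],[0,0,0,0,0,0],[0,0,0,0,0,0]]' 0
```

```text
time: 10.92
tool_pos: [482.3, -63.2, 88.8]
tcp_rot: [3.141, 0.0, -1.331]
contact_force: [0.8, 0.4, 0.4]
grip_width: 73.0
finger_force: 0.0
time: 11.42
tool_pos: [482.5, -63.7, 89.4]
tcp_rot: [-3.141, -0.001, -1.331]
contact_force: [-2.7, -0.8, 7.2]
grip_width: 49.8
finger_force: 29.9
```

Gripped the case (49.8 mm). Lifting straight up, slowly at first.

```bash
python3 -m crank '[[0,0,-0.005,0,0,0],[0,0,-0.01,0,0,0],[0,0,-0.015,0,0,0],[0,0,-0.02,0,0,0],[0,0,-0.02,0,0,0]]'
python3 -m crank '[[0,0,-0.025,0,0,0],[0,0,-0.025,0,0,0],[0,0,-0.02,0,0,0],[0,0,-0.015,0,0,0],[0,0,-0.01,0,0,0]]'
python3 -m crank '[[0,0,-0.01,0,0,0],[0,0,-0.005,0,0,0],[0,0,0,0,0,0],[0,0,0,0,0,0],[0,0,0,0,0,0]]'
python3 - <<'E'
from m import *
s=bot.capture("side");cv2.imwrite("pics/s6.png",s["color"][120:420,130:530]);print(bot.get_obs())
E
```

```text
time: 12.05
tool_pos: [482.4, -63.2, 159.7]
tcp_rot: [-3.142, 0.0, -1.331]
contact_force: [0.4, -0.4, -1.8]
grip_width: 49.6
finger_force: 29.9
time: 12.68
tool_pos: [482.5, -63.3, 254.8]
tcp_rot: [-3.141, -0.0, -1.331]
contact_force: [0.7, -0.0, -2.4]
grip_width: 49.3
finger_force: 29.9
time: 13.3
tool_pos: [482.3, -63.4, 268.3]
tcp_rot: [3.141, 0.0, -1.331]
contact_force: [0.3, 0.2, -3.1]
grip_width: 49.9
finger_force: 29.9
{'time': 13.35, 'joint_positions': array([-2.88278089e-01,  2.40100397e-01,  1.55047091e+00, -8.96783020e-05,
        1.35167727e+00,  2.61371881e+00]), 'dq': array([ 3.05798289e-04, -1.20661393e-03, -3.30414770e-03,  9.11078893e-04,
       -5.45134467e-04, -7.02179958e-05]), 'tau': array([ 1.58332525e-03, -3.96893334e+01, -2.61463755e+01, -2.26182304e-02,
       -5.15887735e-02, -2.74045833e-04]), 'tool_pos': array([482.38256308, -63.38569036, 268.36015168]), 'tcp_rot': array([ 3.14098193e+00,  2.54778602e-04, -1.33118113e+00]), 'contact_force': array([ 0.54742733,  0.29709911, -2.44078099]), 'moment': array([ 0.09049582, -0.02181899,  0.01894242]), 'finger_force': 29.901653230190277, 'grip_width': 49.88396259864459}
```

View pics/s6.png

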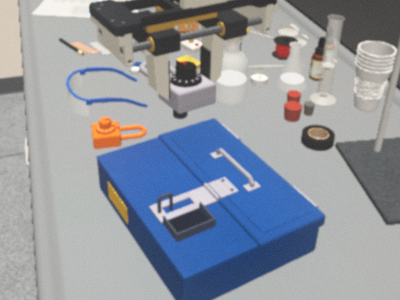

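The lock is held up level, clear of the box at about z 260 mm. I'll check numerically in the scene view that the shackle is still drawn.

Run:
```python
from m import *
c=bot.capture("scene");o=bot.get_obs()
C=np.array([482.4,-64,268.3]);b=np.array([-.238,.971,0]);n=np.array([.971,.238,0])
for nm,off in(("heel",15),("toe",-15),("mid",0)):
    print(nm,[(d,*c["color"][int(round(v)),int(round(u))].tolist()) for d in range(28,112,5) for u,v in [proj(c,C+b*d+n*off)]])
```

```text
heel [(28, 159, 158, 168), (33, 173, 173, 183), (38, 161, 161, 170), (43, 163, 162, 172), (48, 175, 176, 186), (53, 176, 177, 187), (58, 175, 179, 188), (63, 175, 177, 186), (68, 178, 178, 188), (73, 177, 180, 189), (78, 177, 181, 189), (83, 168, 173, 181), (88, 150, 159, 167), (93, 143, 151, 159), (98, 132, 145, 152), (103, 138, 152, 159), (108, 140, 155, 161)]
toe [(28, 107, 105, 111), (33, 132, 130, 138), (38, 158, 159, 167), (43, 175, 176, 185), (48, 178, 177, 187), (53, 166, 167, 176), (58, 178, 178, 188), (63, 174, 175, 184), (68, 161, 164, 175), (73, 173, 173, 183), (78, 170, 171, 180), (83, 159, 164, 173), (88, 170, 174, 183), (93, 166, 166, 176), (98, 169, 172, 181), (103, 159, 160, 169), (108, 135, 135, 144)]
mid [(28, 62, 65, 139), (33, 92, 93, 138), (38, 122, 122, 142), (43, 132, 131, 141), (48, 128, 128, 137), (53, 123, 124, 132), (58, 120, 121, 129), (63, 113, 119, 126), (68, 127, 138, 145), (73, 126, 139, 145), (78, 139, 153, 159), (83, 148, 159, 164), (88, 148, 158, 165), (93, 171, 174, 178), (98, 183, 181, 186), (103, 179, 178, 185), (108, 153, 152, 161)]
```

The bow bar is at 93–103 mm from the case centre, against 72 when shut, so the shackle is fully out. Handing in.

```bash
python3 -c "
from plant import bot
print(bot.close_job())"
```

```text
the job is handed in; nothing more can be done
None
```

The job is handed in: the dial was clicked to the index, the shackle pulled fully out, and the open lock is held still with its case at about 26 cm above the worktop; the hand-in returned no verdict.

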